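# Moisture check of a kitchen board

## Task

The kettle left a damp patch on the oak board, and we want to know whether the wood is dry enough to oil. Lift the kettle by its top handle, keeping it upright, stand it wholly on the round cork trivet and let go of it; then take the yellow moisture meter out of its stand and, holding it upright, set its sprung head on the red circle in the middle of the patch and press gently until the head is about half pushed in. Finish while still holding the meter steady there, and leave everything else on the table where it is.

Things in the scene. Friction and masses are not known exactly. Their poses are not given: they have to be found in the camera images.
- kettle: Empty stainless-steel stove kettle, 0.6 to 0.9 kg: round body 158 mm wide and 132 mm high on a flat base 140 mm wide, lid knob up to 163 mm, fixed arch handle over the top, short spout reaching 117 mm out from the axis. Origin at the centre of its underside; x points along the spout and along the handle bar, z up. It starts on the oak board beside the red circle
- kettle_handle (a point): Middle of the kettle's straight black handle bar, 206 mm above its underside, right over the kettle's axis. The bar runs along the kettle's x: about 80 mm of it is free to grasp, 18 mm wide (across y) and 16 mm high; below it 43 mm is free down to the lid knob
- trivet: Flat round cork trivet, 200 mm in diameter and 12 mm thick, fixed to the table. Origin at the centre of its underside (its top is 12 mm higher). It lies on one side of the board, the meter's stand on the other
- board: Rectangular oak board, 260 mm (x) by 340 mm (y), 27 mm thick, fixed. Origin at the centre of its underside (its top is 27 mm higher)
- mark: The spot to measure, flush on the top of the board: a red circle 30 mm across with a red cross in its middle, drawn in the middle of a dark round damp patch 126 mm across. Origin at the cross, on the board's top surface
- meter: Hand-held moisture meter, 0.16 kg: yellow and black case 26 mm deep (x) by 42 mm wide (y) by 120 mm high, with screen and keys on its front (-x); below the case a black collar, a steel stem and a round grey sprung head. Origin at the centre of the case's underside, z up along the case; the face of the free head lies 45 mm below the origin. Grip the case by its sides (across y), in its upper half
- meter_tip (a point): Centre of the flat face of the meter's sprung head, a disc 24 mm in diameter; it is 45 mm below the meter's origin while the head is free
- meter_head (a joint): How far the meter's sprung head is pushed in towards the case (m): 0 free, 0.010 fully in against its stop. The spring pushes back with 1 N at 0, 3 N half in and 5 N fully in; beyond that it is rigid
- stand: Dark grey fixed stand: base 100 by 110 mm, sleeve 45 by 62 mm, open on top, 95 mm high. Origin at the centre of its underside, on the table (height 0). The meter stands in it head down, origin 60 mm above the stand's, same yaw: 35 mm of the case in the sleeve with 1.5 mm play, the upper 85 mm stand out. Draw it straight up at least 85 mm
- mug: Bystander: blue mug, 80 mm wide, 92 mm high, origin at the centre of its underside
- oil_bottle: Bystander: amber glass bottle of board oil with black cap, 52 mm wide, 145 mm high, origin at the centre of its underside
- sanding_block: Bystander: cork sanding block, 102 by 61 by 28 mm, origin at the centre of its underside
- pink_bottle: Bystander: small pink bottle, 28 mm wide, 80 mm high, on a white saucer
- white_jar: Bystander: small white jar, 40 mm wide, 58 mm high, on the same saucer
Mind the look-alikes: they are no part of the job. Of the things that look like the meter, the larger one is meant.

How it is judged:
By the outcome, as a careful person would: the job done as asked, in the order asked, and still so for the second after the job is handed in, while the arm keeps its last pose, push and grip.
It also fails if it takes over 61 s, if anything falls off the work surface, if the arm or the gripper's body presses on something with over 40 N, if the wrist force passes 120 N, or if a joint passes its speed limit or range.

## Robot

A 7-joint arm with a two-finger parallel gripper is mounted at the origin on the work surface. World frame = base frame: x ahead of the robot, y to its left, z up, the work surface at z = 0. Lengths are in m, angles in rad, forces in N, time in s.
With the tool pointing down it reaches from about 0.35 to 0.9 m from the base axis. Payload 8.1 kg.
Tool frame: the origin (TCP) lies at the very end of the fingers, on their centre line; the grasp point (between the pads) lies 19 mm behind it; z points along the fingers, y is the line along which they close (so a half turn about z gives the same grasp; the last joint's range is limited). The gripper opens to 92 mm and grips with 3 to 60 N. Pads are 19 mm wide; open, the fingers measure 130 mm over their backs; the gripper's body (75 mm by 190 mm) begins 47 mm behind the grasp point.
Start: joints at [-0.103, 0.434, 0.025, 1.573, -0.012, 1.134, -0.075], TCP at [0.625, -0, 0.227] pointing down, gripper open.
Joint ranges: [-2.62, 2.62], [-0.44, 2.09], [-1.27, 1.32], [0.08, 2.57], [-1.32, 4.46], [0.12, 2], [-2.74, 2.74]. Speed limits (rad/s): [2.22, 2.22, 3.01, 3.01, 3.14, 3.14, 3.14].

## Interface

Orientations are given as a rotation vector (axis times angle).
In Python, from cell import observe, get_image, sign_off, find_in, trace, place_of gives the robot as it stands. The module is installed in compiled form; this text tells all that it offers.
- The arm moves only by the shell command python3 -m handwheel 'ROWS' [OPENING] [FORCE]. ROWS is JSON, a list of rows, each a list of 6 numbers: the shift along the tool's x, y, z each as a share of 0.02 m, from -1 to 1, then the turn, a rotation vector about the tool's x, y, z each as a share of 4 degrees, from -1 to 1. A call has 1 to 8 rows; each row shifts and turns the commanded pose from where the row before left it, along the tool's axes as they then stand; what a row does not reach is not made up. A row lasts 1/12 s, in which the tool goes at most 41.7 mm and 7.16 degrees, less where a joint would pass 70% of its speed; a pose out of reach is approached as far as the arm can. A call with a number of a shift or a turn outside -1 to 1 is refused whole. A call with a gripper value outside its range is refused whole. OPENING is the opening, from 0 (shut) to 1 (fully open), set as the call begins (- or left out, the last holds). The fingers move at their own pace and stop on an object; FORCE is the grip in N (left out, the last holds). Time passes only in rows, so rows that do not move let the fingers close. It gives the time, the measured TCP pose, the force, the opening and the grip force at its end, in the units of the state.
- observe(): the state, without advancing time (a new reading comes with each control period).
- get_image(name): name is "scene" or "side" or "wrist"; returns a dict with "image" (420x560x3 uint8, red, green, blue), "fx", "fy", "cx", "cy" (pixels), "position" and "orientation" of the camera in the world. Camera axes: x right, y down, z forward; pixel columns grow to the right and rows downward; lengths in m; the calibration is good to about 2 mm. A picture is of the moment at which its call begins. There is no depth.
- sign_off(): hands the job in; it is judged then, once.
Trained networks look in the newest picture that a camera, given by its name, has taken for a name from the list of things; names that differ only in an ending like _2 or _b are one class to them, and where a whole thing is asked for, a point or a joint stands for the part that bears it (a point fixed in the world has none). Each returns a list of dicts, best first, with "score" (0 to 1); they miss things now and then, are a little off and sometimes report something else, mostly with a low value. They report only what shows in the picture. A call takes as long as a camera call. They do not tell look-alikes from the thing itself.
- find_in(label, camera): "rect" ([centre column, centre row, width, height] as shares, 0 to 1, of the picture: columns of its width, rows of its height, round what is visible of it).
- trace(label, camera): "region" (420x560 bool, what is visible of it) and "rect" ([centre column, centre row, width, height] as shares, 0 to 1, of the picture: columns of its width, rows of its height, round what is visible of it).
- place_of(label, camera): "point" ([column, row] as shares, 0 to 1, of the picture: columns of its width, rows of its height: a listed point, or the origin of a listed thing).
The state is a dict: "clock": time; "joints": joint angles; "dq": joint speeds; "joint_efforts": joint torques, N m; "position": TCP position; "ee_rot": TCP orientation; "force": force on the tool from outside, world axes, zero at the start; "ft_torque": the same for the moment, N m; "width": opening from 0.0 (shut) to 1.0 (fully open); "gripper_force": force on a finger pad.
Only numpy, scipy, OpenCV 4.12 (cv2) and the standard library are available. Lean on these libraries where they do the work, as an engineer would, in place of code of your own. Each camera call takes 0.05 s, during which the arm holds its last target. There are 200 camera calls.

## Working session

There is one attempt and no reset: what is moved stays moved. The work goes in short steps, Python scripts to look and compute and a shell command to move; the robot and the scene stay as the last step left them, time stands still between calls to the robot, and variables do not carry over. Pictures are saved under pics/ and viewed, at most 11 in all, crops included, and the job is handed in when it is done.

```bash
mkdir -p pics
cat > h.py <<'E'
import numpy as np, cv2
from scipy.spatial.transform import Rotation as R
from cell import *
def mat(o):
    o=np.array(o,float)
    return o if o.shape==(3,3) else (R.from_rotvec(o).as_matrix() if o.size==3 else R.from_quat(o).as_matrix())
def ray(im,share):
    u=share[0]*560;v=share[1]*420
    d=mat(im['orientation'])@np.array([(u-im['cx'])/im['fx'],(v-im['cy'])/im['fy'],1]);return np.array(im['position']),d/np.linalg.norm(d)
def atz(im,share,z):
    p,d=ray(im,share);return p+d*(z-p[2])/d[2]
def meet(rs):
    A=sum(np.eye(3)-np.outer(d,d) for p,d in rs);b=sum((np.eye(3)-np.outer(d,d))@p for p,d in rs)
    x=np.linalg.solve(A,b);return x,[float(np.linalg.norm((np.eye(3)-np.outer(d,d))@(x-p))) for p,d in rs]
def proj(im,X):
    c=mat(im['orientation']).T@(np.array(X)-im['position']);return im['fx']*c[0]/c[2]+im['cx'],im['fy']*c[1]/c[2]+im['cy']
E
python3 - <<'E'
from h import *
np.set_printoptions(precision=4,suppress=True)
s=observe();print(s)
ims={}
for c in['scene','side','wrist']:
    ims[c]=get_image(c);cv2.imwrite(f'pics/{c}0.png',ims[c]['image'][:,:,::-1]);print(c,ims[c]['position'],ims[c]['orientation'],ims[c]['fx'])
    for l in['kettle','kettle_handle','trivet','board','mark','meter','meter_tip','stand','mug','oil_bottle']:
        print(l,[(np.round(np.array(r['point'])*[560,420],1),round(r['score'],2)) for r in place_of(l,c)])
E
```

```text
{'clock': 0.0, 'joints': array([-0.1026,  0.4352,  0.025 ,  1.5741, -0.0116,  1.134 , -0.0751]), 'dq': array([ 0.0026,  0.001 ,  0.0005,  0.0013,  0.0001, -0.0004, -0.001 ]), 'joint_efforts': array([  0.0004, -66.7854,   0.9849, -31.4464,  -0.0605,   0.0428,
         0.0001]), 'position': array([ 0.6245, -0.0001,  0.2259]), 'ee_rot': array([-2.2208, -2.2207,  0.0019]), 'force': array([-1.0999, -1.1788,  0.165 ]), 'ft_torque': array([ 0.0376, -0.0141, -0.0513]), 'gripper_force': 0.0, 'width': 1.00371388037899}
scene [ 1.2726 -0.1158  0.807 ] [-1.8779 -1.5763  0.6661] 401.83363386216286
kettle [(array([294. , 210.7]), 0.63)]
kettle_handle []
trivet [(array([126.4, 243.8]), 0.85), (array([403.4, 203. ]), 0.66)]
board [(array([268.5, 220.3]), 0.56)]
mark [(array([245.3, 222.6]), 0.89)]
meter [(array([404.8, 205. ]), 0.78), (array([424.4, 239.2]), 0.59)]
meter_tip []
stand [(array([398.6, 220.8]), 0.58)]
mug [(array([337.3, 302.4]), 0.76)]
oil_bottle [(array([408. , 274.2]), 0.92)]
side [-0.0244 -0.9336  0.8083] [-2.0337  0.6102 -0.3758] 489.1124484109301
kettle [(array([233.7, 253.2]), 0.92)]
kettle_handle []
trivet [(array([340.1, 362.4]), 0.74)]
board []
mark [(array([257.6, 274.2]), 0.77), (array([341.2, 262.1]), 0.74), (array([240.6, 272.5]), 0.38)]
meter [(array([201.7, 196.9]), 0.69), (array([226.7, 190.7]), 0.45), (array([381.8, 302.4]), 0.45)]
meter_tip [(array([228.9, 197.1]), 0.44)]
stand [(array([201.6, 211.1]), 0.76), (array([233.8, 253.7]), 0.54)]
mug [(array([302., 223.]), 0.7), (array([258.8, 275.6]), 0.29)]
oil_bottle [(array([256.5, 198.1]), 0.84), (array([260.5, 277.4]), 0.15)]
wrist [0.6251 0.0754 0.3852] [2.8593 0.0016 0.0008] 340.2324537988507
kettle [(array([161.5, 132.2]), 0.57)]
kettle_handle [(array([  4.8, 167.6]), 0.56)]
trivet []
board [(array([160.5, 136.7]), 0.67)]
mark [(array([180.5, 255.5]), 0.65)]
meter []
meter_tip []
stand []
mug [(array([430.6,  85.3]), 0.83)]
oil_bottle []
```

View pics/scene0.png

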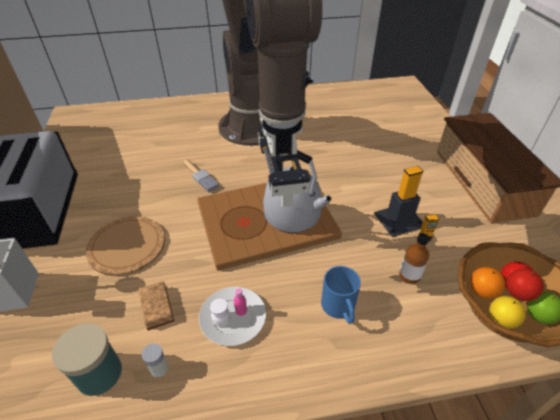

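View pics/side0.png

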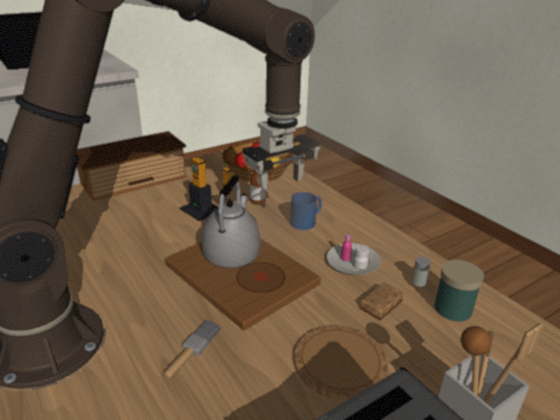

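Scene picture: trivet (126,244), red mark (245,222), kettle (294,205) with its spout to the right, gripper in front of its handle. Meter candidates are a large one in the stand (410,185) and a small one at (428,228). The large one in the grey stand fits the description. I'll confirm it in a crop.

Run:
```python
from h import *
np.set_printoptions(precision=4,suppress=True)
S=get_image('scene');D=get_image('side')
def f(u,v):return (u/560,v/420)
print('mark',atz(S,f(245.3,222.6),.027),atz(D,f(261,277),.027),atz(D,f(257.6,274.2),.027))
print('trivet0',atz(S,f(126.4,243.8),0),atz(D,f(340.1,362.4),0))
print('kettle',atz(S,f(294,210.7),.027),atz(D,f(233.7,253.2),.027))
print('stand',atz(S,f(398.6,220.8),0),atz(D,f(201.6,211.1),0))
print('meter',atz(S,f(404.8,205),.06),atz(D,f(201.7,196.9),.06))
print('small',atz(S,f(424.4,239.2),0.03))
print('hdl',atz(D,f(229,188),.233))
a=cv2.resize(S['image'][130:250,220:460],None,fx=3.3,fy=3.3,interpolation=2)[:300*1]
a=cv2.resize(S['image'][140:260,360:460],(480,576),interpolation=2)
b=cv2.resize(D['image'][150:290,180:280],(320,448),interpolation=2);b=cv2.copyMakeBorder(b,0,128,0,0,0)
cv2.imwrite('pics/crop1.png',np.hstack([a,b])[:,:,::-1])
for c in['scene','side']:
  for l in['meter','trivet','kettle']:
    for r in trace(l,c):
        q=np.argwhere(r['region'])[:,::-1];print(c,l,round(r['score'],2),np.array(r['rect'])*[560,420,560,420],len(q),cv2.minAreaRect(q.astype(np.float32)))
```

```text
mark [ 0.5132 -0.081   0.027 ] [ 0.508  -0.0873  0.027 ] [ 0.5068 -0.0726  0.027 ]
trivet0 [ 0.5096 -0.3995  0.    ] [ 0.5122 -0.3996  0.    ]
kettle [0.4911 0.0575 0.027 ] [0.5009 0.0424 0.027 ]
stand [0.555 0.344 0.   ] [0.5475 0.3384 0.    ]
meter [0.5548 0.3488 0.06  ] [0.5449 0.3242 0.06  ]
small [0.6562 0.3672 0.03  ]
hdl [0.4922 0.0393 0.233 ]
scene meter 0.71 [126.728 245.28   77.504  58.8  ] 3678 ((125.30000305175781, 245.6000213623047), (55.901695251464844, 81.39286804199219), 63.43495178222656)
scene meter 0.65 [408.52  183.792  30.016  34.188] 605 ((409.64593505859375, 182.73309326171875), (19.089599609375, 36.92644500732422), 17.35402488708496)
scene meter 0.63 [429.408 226.758  18.816  29.904] 286 ((429.2190856933594, 225.930419921875), (14.287365913391113, 23.836210250854492), 21.037511825561523)
scene trivet 0.94 [126.392 244.734  78.008  59.514] 3669 ((125.35000610351562, 246.0500030517578), (55.97230911254883, 82.85166931152344), 71.56504821777344)
scene kettle 0.82 [297.808 190.26   66.976  83.496] 2389 ((298.0033874511719, 197.10928344726562), (63.233089447021484, 77.81005859375), 43.210086822509766)
side meter 0.58 [198.408 172.956  12.6    29.316] 338 ((197.9268035888672, 172.10911560058594), (28.276653289794922, 13.087149620056152), 86.98721313476562)
side meter 0.48 [228.144 182.532  12.096  32.508] 144 ((228.4363555908203, 182.45623779296875), (32.01129150390625, 10.816102027893066), 79.50852966308594)
side trivet 0.59 [340.536 364.056  95.088  72.702] 5121 ((338.75, 359.25), (77.00286102294922, 83.34831237792969), 59.03623962402344)
side kettle 0.84 [231.224 223.23   54.376  90.09 ] 3506 ((230.5, 221.0), (92.0, 57.0), 90.0)
```

View pics/crop1.png

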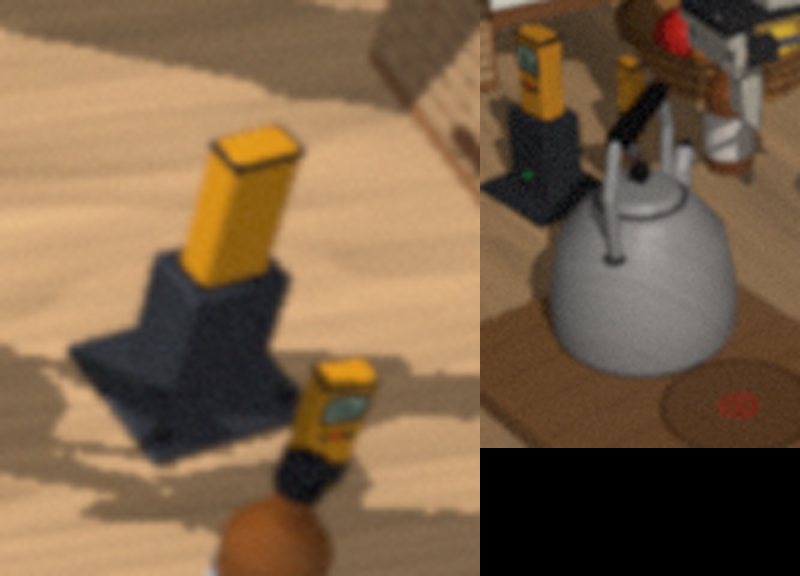

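View pics/wrist0.png

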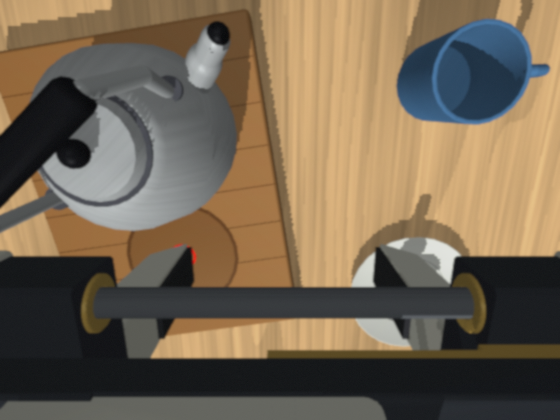

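The crop confirms it: the larger meter, in the grey stand at scene (410,185), is the one meant. The small one at (428,228) stands by the oil bottle with its screen towards the camera. Wrist view: kettle spout tip at (217,32), knob at (72,152), handle bar running from (75,95) down and left.

Run:
```python
from h import *
np.set_printoptions(precision=4,suppress=True)
S=get_image('scene');D=get_image('side');W=get_image('wrist')
f=lambda u,v:(u/560,v/420)
a=atz(D,f(223.8,193.8),.233);b=atz(D,f(234.7,178.8),.233);print('bar side',a,b,(a+b)/2,np.degrees(np.arctan2(*(b-a)[1::-1])))
a=atz(W,f(2,190),.241);b=atz(W,f(75,95),.241);print('bar wrist',a,b,np.degrees(np.arctan2(*(b-a)[1::-1])))
k=atz(W,f(72,152),.19);print('knob',k); kd=meet([ray(W,f(72,152)),ray(D,f(180+160/3.2,150+172/3.2))]);print(kd)
print('spout z.15',atz(W,f(217,32),.15),atz(W,f(217,32),.13))
# meter top corners, z=.18; scene crop: scale 4.8, off 360,140
P=[(212,148),(278,127),(300,150),(234,172)]
Q=[atz(S,f(360+x/4.8,140+y/4.8),.18) for x,y in P];print('meter top',np.array(Q),np.mean(Q,0))
for i in range(4):
    d=Q[(i+1)%4]-Q[i];print(np.linalg.norm(d),np.degrees(np.arctan2(d[1],d[0])))
T=[(518,40),(528,27),(560,37),(552,50)]
q=[atz(D,f(180+(x-480)/3.2,150+y/3.2),.18) for x,y in T];print(np.mean(q,0),np.array(q))
# red mark by colour
for n,I in(('S',S),('D',D),('W',W)):
    h=I['image'].astype(int);m=(h[...,0]>1.9*h[...,1])&(h[...,0]>90)
    x0,y0={'S':(245,222),'D':(261,277),'W':(190,256)}[n]
    yy,xx=np.nonzero(m);ok=(abs(xx-x0)<20)&(abs(yy-y0)<14);print(n,ok.sum(),xx[ok].mean(),yy[ok].mean(),atz(I,f(xx[ok].mean()+.5,yy[ok].mean()+.5),.027))
```

```text
bar side [0.4664 0.019  0.233 ] [0.5299 0.0768 0.233 ] [0.4981 0.0479 0.233 ] 42.299643253181806
bar wrist [0.503  0.0417 0.241 ] [0.5413 0.081  0.241 ] 45.65925961231073
knob [0.5048 0.0521 0.19  ]
(array([0.499 , 0.0507, 0.18  ]), [0.00040903329276753656, 0.0004090332927675962])
spout z.15 [0.5837 0.122  0.15  ] [0.5802 0.126  0.13  ]
meter top [[0.5531 0.3207 0.18  ]
 [0.5426 0.3616 0.18  ]
 [0.5627 0.3648 0.18  ]
 [0.5736 0.3242 0.18  ]] [0.558  0.3428 0.18  ]
0.04215535672433826 104.47338176714638
0.020333296949105167 9.204058608082038
0.04206637750592893 -74.9677578578802
0.020733911406160894 -170.44145940406295
[0.544  0.3273 0.18  ] [[0.5252 0.3347 0.18  ]
 [0.5462 0.3569 0.18  ]
 [0.5621 0.32   0.18  ]
 [0.5426 0.2977 0.18  ]]
S 90 243.33333333333334 221.8111111111111 [ 0.5114 -0.0847  0.027 ]
D 86 260.33720930232556 276.30232558139534 [ 0.5081 -0.0864  0.027 ]
W 91 190.04395604395606 253.0879120879121 [ 0.5198 -0.0823  0.027 ]
```

```bash
cat >> h.py <<'E'
def go(xyz,yaw=None):
    "units (tool axes) from the present pose to TCP xyz, with tool y at angle yaw (deg), pointing down"
    s=observe();M=mat(s['ee_rot']);d=M.T@(np.array(xyz)-s['position'])/.02
    cur=np.degrees(np.arctan2(M[1,1],M[0,1]));t=0
    y=cur if yaw is None else np.radians(1) and yaw
    a=np.radians(y);T=np.array([[-np.sin(a),np.cos(a),0],[np.cos(a),np.sin(a),0],[0,0,-1]]).T
    rv=R.from_matrix(M.T@T).as_rotvec(degrees=True)/4
    print('clock %.2f'%s['clock'],'pos',s['position'].round(4),'yaw %.2f'%cur,'shift',d.round(2),'turn',rv.round(2),'F',s['force'].round(1),'w %.3f g %.1f'%(s['width'],s['gripper_force']),'j7 %.2f'%s['joints'][6])
E
sed -i 's/cur if yaw is None else np.radians(1) and yaw/cur if yaw is None else yaw/; s/;t=0$//' h.py
sed -i 's/T=np.array(\[\[-np.sin(a),np.cos(a),0\],\[np.cos(a),np.sin(a),0\],\[0,0,-1\]\]).T/T=np.array([[-np.sin(a),np.cos(a),0],[np.cos(a),np.sin(a),0],[0,0,-1]]).T if 0 else np.column_stack([[-np.sin(a),np.cos(a),0],[np.cos(a),np.sin(a),0],[0,0,-1]])/' h.py
python3 -m handwheel '[[0,0,-0.5,0,0,1],[0,0,-0.5,0,0,1],[0,0,-0.5,0,0,1],[0,0,-0.5,0,0,1],[0,0,-0.5,0,0,1],[0,0,-0.5,0,0,1],[0,0,-0.5,0,0,1],[0,0,-0.5,0,0,1]]' 1
python3 -m handwheel '[[0,0,0,0,0,1],[0,0,0,0,0,1],[0,0,0,0,0,1],[0,0,0,0,0,0.5],[0,0,0,0,0,0]]'
python3 -c "
from h import *
go((.5,.05,.30),-46)"
```

```text
clock: 2.87
position: [0.6249, 0.0, 0.3072]
ee_rot: [-2.75, -1.518, -0.0]
force: [0.8, 0.1, -0.2]
width: 0.995
gripper_force: 0.0
clock: 3.28
position: [0.625, 0.0001, 0.3067]
ee_rot: [2.914, 1.175, -0.0]
force: [-0.8, 0.6, 0.0]
width: 0.999
gripper_force: 0.0
clock 3.28 pos [6.250e-01 1.000e-04 3.067e-01] yaw -46.09 shift [-2.77 -6.13  0.34] turn [ 0.    0.   -0.02] F [-0.8  0.6  0. ] w 0.999 g 0.0 j7 -0.82
```

```bash
python3 -m handwheel '[[-0.4,-0.88,0,0,0,0],[-0.4,-0.88,0,0,0,0],[-0.4,-0.88,0,0,0,0],[-0.4,-0.88,0,0,0,0],[-0.4,-0.88,0,0,0,0],[-0.4,-0.88,0,0,0,0],[-0.37,-0.85,0,0,0,0],[0,0,0,0,0,0]]'
python3 - <<'E'
from h import *
go((.5,.05,.216),-46)
W=get_image('wrist');cv2.imwrite('pics/w1.png',W['image'][:,:,::-1])
for X in[(.5,.05,.241),(.5+.72*.04,.05+.695*.04,.241),(.5-.72*.04,.05-.695*.04,.241)]:print(np.round(proj(W,X)))
for l in['kettle_handle','mark','kettle']:
    for r in place_of(l,'wrist'):print(l,r['score'],np.array(r['point'])*[560,420],atz(W,r['point'],{'mark':.027,'kettle':.027}.get(l,.233)))
E
```

```text
clock: 3.95
position: [0.4974, 0.0513, 0.3071]
ee_rot: [-2.909, -1.182, 0.001]
force: [-0.1, 0.0, -0.2]
width: 1.005
gripper_force: 0.0
clock 3.95 pos [0.4974 0.0513 0.3071] yaw -45.78 shift [0.05 0.14 4.55] turn [-0.02 -0.    0.05] F [-0.1  0.  -0.2] w 1.005 g 0.0 j7 -0.98
[287. 221.]
[288. 164.]
[287. 273.]
kettle_handle 0.92 [287.224 217.602] [0.50013305 0.04999199 0.233     ]
mark 0.83 [359.912 231.504] [ 0.50990537 -0.0827782   0.027     ]
kettle 0.96 [284.088 167.58 ] [0.50038506 0.05300658 0.027     ]
kettle 0.37 [359.8  229.32] [ 0.51192757 -0.08031385  0.027     ]
```

View pics/w1.png

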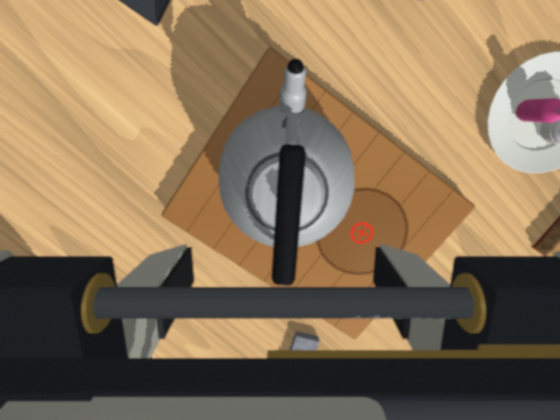

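The wrist view shows the handle bar from (292,147) to (284,280), turned about 3° from the tool's x, with its centre where computed. The mark is at (361,232). I'll turn 3° more and go down.

```bash
python3 -m handwheel '[[0.05,0.14,0.65,0,0,0.8],[0,0,0.65,0,0,0],[0,0,0.65,0,0,0],[0,0,0.65,0,0,0],[0,0,0.65,0,0,0],[0,0,0.65,0,0,0],[0,0,0.6,0,0,0],[0,0,0,0,0,0]]'
python3 -m handwheel '[[0,0,0,0,0,0],[0,0,0,0,0,0],[0,0,0,0,0,0],[0,0,0,0,0,0],[0,0,0,0,0,0],[0,0,0,0,0,0],[0,0,0,0,0,0],[0,0,0,0,0,0]]' 0 45
python3 -c "
from h import *
go((.5,.05,.216),-49)"
```

```text
clock: 4.82
position: [0.502, 0.0476, 0.2144]
ee_rot: [-2.945, -1.094, 0.006]
force: [0.3, 0.1, -0.1]
width: 1.0
gripper_force: 0.0
clock: 5.48
position: [0.5027, 0.0484, 0.2169]
ee_rot: [2.945, 1.095, 0.0]
force: [0.5, 0.3, 0.2]
width: 0.472
gripper_force: 0.0
clock 5.48 pos [0.5027 0.0484 0.2169] yaw -49.20 shift [-0.05 -0.15  0.04] turn [ 0.   -0.   -0.05] F [0.5 0.3 0.2] w 0.472 g 0.0 j7 -1.01
```

```bash
python3 -m handwheel '[[-0.05,-0.15,0,0,0,0],[0,0,0,0,0,0],[0,0,0,0,0,0],[0,0,0,0,0,0],[0,0,0,0,0,0],[0,0,0,0,0,0],[0,0,0,0,0,0]]'
python3 -m handwheel '[[0,0,0,0,0,0],[0,0,0,0,0,0],[0,0,0,0,0,0],[0,0,0,0,0,0],[0,0,0,0,0,0]]'
python3 -m handwheel '[[0,0,-0.3,0,0,0],[0,0,-0.5,0,0,0],[0,0,-0.5,0,0,0],[0,0,-0.5,0,0,0],[0,0,-0.5,0,0,0],[0,0,-0.5,0,0,0],[0,0,0,0,0,0]]'
python3 -c "
from h import *
go((.511,-.4,.26))
D=get_image('side');cv2.imwrite('pics/d1.png',D['image'][:,:,::-1])"
```

```text
clock: 6.07
position: [0.5, 0.0501, 0.2167]
ee_rot: [-2.944, -1.095, -0.0]
force: [-0.5, 0.8, 0.4]
width: 0.188
gripper_force: 45.0
clock: 6.48
position: [0.5, 0.0501, 0.2167]
ee_rot: [-2.945, -1.095, -0.0]
force: [0.6, 1.6, -0.7]
width: 0.193
gripper_force: 45.0
clock: 7.07
position: [0.501, 0.0501, 0.2753]
ee_rot: [2.944, 1.095, 0.006]
force: [0.8, -0.8, -7.5]
width: 0.194
gripper_force: 45.0
clock 7.07 pos [0.501  0.0501 0.2753] yaw -49.21 shift [-14.33  17.36   0.75] turn [ 0.02 -0.05  0.  ] F [ 0.8 -0.8 -7.5] w 0.194 g 45.0 j7 -1.03
```

View pics/d1.png

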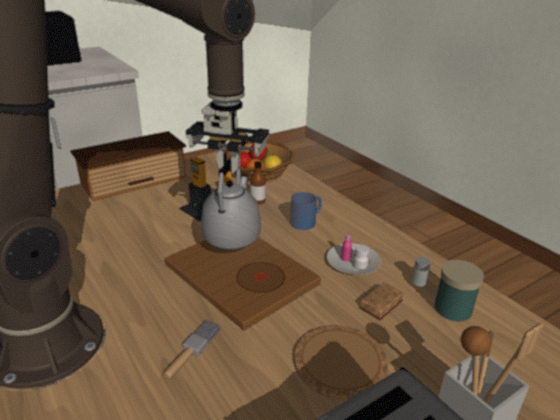

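The kettle hangs upright in the gripper over the board, with the trivet free at side (341,360). Carry it over.

```bash
python3 -m handwheel '[[-0.3,0.36,0,0,0,0],[-0.5,0.6,0,0,0,0],[-0.7,0.85,0,0,0,0],[-0.7,0.85,0,0,0,0],[-0.7,0.85,0,0,0,0],[-0.7,0.85,0,0,0,0],[-0.7,0.85,0,0,0,0],[-0.7,0.85,0,0,0,0]]'
python3 -m handwheel '[[-0.7,0.85,0,0,0,0],[-0.7,0.85,0,0,0,0],[-0.7,0.85,0,0,0,0],[-0.7,0.85,0,0,0,0],[-0.7,0.85,0,0,0,0],[-0.7,0.85,0,0,0,0],[-0.7,0.85,0,0,0,0],[-0.7,0.85,0,0,0,0]]'
python3 -m handwheel '[[-0.7,0.85,0,0,0,0],[-0.7,0.85,0,0,0,0],[-0.7,0.85,0,0,0,0],[-0.5,0.55,0,0,0,0],[-0.3,0.3,0,0,0,0],[0,0,0,0,0,0],[0,0,0,0,0,0]]'
python3 - <<'E'
from h import *
go((.511,-.4,.205),-49)
for c in['side','scene']:
    I=get_image(c);cv2.imwrite(f'pics/{c}2.png',I['image'][:,:,::-1])
    for l in['trivet','kettle','mark']:
        for r in place_of(l,c):print(c,l,round(r['score'],2),np.array(r['point'])*[560,420],atz(I,r['point'],{'mark':.027,'kettle':.085}.get(l,0.0)))
E
```

```text
clock: 7.78
position: [0.5026, -0.109, 0.272]
ee_rot: [-2.945, -1.094, 0.002]
force: [0.4, -0.5, -8.1]
width: 0.192
gripper_force: 45.0
clock: 8.45
position: [0.5064, -0.2848, 0.2718]
ee_rot: [-2.944, -1.094, 0.002]
force: [0.1, -0.3, -8.8]
width: 0.194
gripper_force: 45.0
clock: 9.03
position: [0.5077, -0.372, 0.2722]
ee_rot: [-2.943, -1.094, 0.001]
force: [0.1, 1.8, -7.5]
width: 0.193
gripper_force: 45.0
clock 9.03 pos [ 0.5077 -0.372   0.2722] yaw -49.23 shift [-0.79  1.17  3.36] turn [-0.02 -0.   -0.06] F [ 0.1  1.8 -7.5] w 0.193 g 45.0 j7 -0.16
side trivet 0.58 [339.472 361.494] [ 0.51269897 -0.39694293  0.        ]
side kettle 0.93 [333.984 327.894] [ 0.50565717 -0.37691681  0.085     ]
side mark 0.91 [259.896 277.41 ] [ 0.50471213 -0.08718133  0.027     ]
scene trivet 0.75 [129.08  244.314] [ 0.51274419 -0.39235752  0.        ]
scene kettle 0.56 [129.976 217.014] [ 0.49889348 -0.36947467  0.085     ]
scene mark 0.6 [242.48  223.608] [ 0.51562793 -0.08885587  0.027     ]
```

View pics/scene2.png

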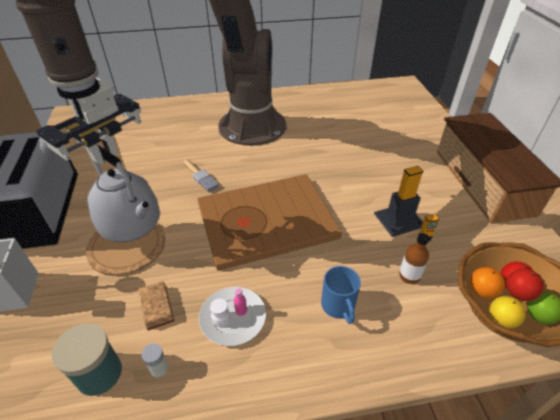

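Scene picture: the kettle hangs upright just above the trivet, about 3 cm short of its centre. Nothing is in the way.

```bash
python3 -m handwheel '[[-0.4,0.55,0,0,0,0],[-0.4,0.55,0.3,0,0,0],[0,0,0.7,0,0,0],[0,0,0.7,0,0,0],[0,0,0.7,0,0,0],[0,0,0.5,0,0,0],[0,0,0,0,0,0],[0,0,0,0,0,0]]'
python3 -c "
from h import *
go((.511,-.4,.2025),-49)"
```

```text
clock: 10.1
position: [0.5099, -0.4001, 0.2142]
ee_rot: [-2.944, -1.094, 0.002]
force: [0.2, -0.8, -7.1]
width: 0.192
gripper_force: 45.0
clock 10.10 pos [ 0.5099 -0.4001  0.2142] yaw -49.23 shift [0.04 0.03 0.59] turn [-0.01  0.01 -0.06] F [ 0.2 -0.8 -7.1] w 0.192 g 45.0 j7 -0.11
```

```bash
python3 -m handwheel '[[0,0,0.25,0,0,0],[0,0,0.2,0,0,0],[0,0,0.12,0,0,0],[0,0,0.08,0,0,0],[0,0,0,0,0,0]]'
python3 -c "
from h import *
go((.511,-.4,.2017),-49)"
```

```text
clock: 10.52
position: [0.5104, -0.3998, 0.202]
ee_rot: [2.944, 1.095, 0.0]
force: [-0.1, 0.2, -8.1]
width: 0.192
gripper_force: 45.0
clock 10.52 pos [ 0.5104 -0.3998  0.202 ] yaw -49.20 shift [0.02 0.03 0.01] turn [ 0.01 -0.   -0.05] F [-0.1  0.2 -8.1] w 0.192 g 45.0 j7 -0.11
```

```bash
python3 -m handwheel '[[0,0,0.06,0,0,0],[0,0,0,0,0,0]]'; python3 -m handwheel '[[0,0,0.05,0,0,0],[0,0,0,0,0,0]]'; python3 -m handwheel '[[0,0,0.03,0,0,0],[0,0,0,0,0,0]]'
```

```text
clock: 10.68
position: [0.5106, -0.3999, 0.2018]
ee_rot: [2.944, 1.095, 0.002]
force: [-2.7, 3.0, 3.3]
width: 0.192
gripper_force: 45.0
clock: 10.85
position: [0.5107, -0.4001, 0.2019]
ee_rot: [2.943, 1.094, 0.003]
force: [-5.0, 4.9, 11.5]
width: 0.187
gripper_force: 45.0
clock: 11.02
position: [0.5108, -0.4001, 0.2019]
ee_rot: [2.943, 1.094, 0.004]
force: [-5.9, 5.2, 15.6]
width: 0.193
gripper_force: 45.0
```

```bash
python3 -m handwheel '[[0,0,-0.08,0,0,0],[0,0,0,0,0,0]]';python3 -m handwheel '[[0,0,0,0,0,0],[0,0,0,0,0,0],[0,0,0,0,0,0],[0,0,0,0,0,0],[0,0,0,0,0,0],[0,0,0,0,0,0],[0,0,0,0,0,0],[0,0,0,0,0,0]]' 0.75 3
python3 -c "
from h import *
go((.511,-.4,.32),-49)"
```

```text
clock: 11.18
position: [0.5108, -0.4, 0.2018]
ee_rot: [2.943, 1.095, 0.002]
force: [-2.4, 2.7, 8.2]
width: 0.192
gripper_force: 45.0
clock: 11.85
position: [0.5103, -0.3997, 0.2005]
ee_rot: [2.945, 1.095, 0.0]
force: [-0.3, -0.6, -0.7]
width: 0.717
gripper_force: 0.0
clock 11.85 pos [ 0.5103 -0.3997  0.2005] yaw -49.21 shift [ 0.02  0.03 -5.98] turn [ 0.    0.   -0.05] F [-0.3 -0.6 -0.7] w 0.717 g 0.0 j7 -0.11
```

```bash
python3 -m handwheel '[[0,0,-0.5,0,0,0],[0,0,-1,0,0,0],[0,0,-1,0,0,0],[0,0,-1,0,0,0],[0,0,-1,0,0,0],[0,0,-1,0,0,0],[0,0,-1,0,0,0],[0,0,0,0,0,0]]' 1
python3 -c "
from h import *
S=get_image('scene');D=get_image('side')
for n,I in(('scene',S),('side',D)):
  for r in place_of('kettle',n):print(r['score'],atz(I,r['point'],.012))
go((.47,-.16,.33),-49)"
```

```text
clock: 12.52
position: [0.5113, -0.401, 0.3359]
ee_rot: [2.939, 1.093, 0.006]
force: [0.3, -0.3, 0.5]
width: 0.997
gripper_force: 0.0
0.64 [ 0.50895452 -0.39548047  0.012     ]
0.46 [ 0.2211439  -0.50807778  0.012     ]
0.84 [ 0.50425026 -0.40694258  0.012     ]
clock 12.72 pos [ 0.51   -0.3994  0.33  ] yaw -49.20 shift [ 6.310e+00 -1.037e+01  1.000e-02] turn [-0.01  0.   -0.05] F [-0.6  0.1  0.2] w 0.998 g 0.0 j7 -0.14
```

```bash
python3 -m handwheel '[[0.5,-0.8,0,0,0,0],[0.6,-1,0,0,0,0],[0.6,-1,0,0,0,0],[0.6,-1,0,0,0,0],[0.6,-1,0,0,0,0],[0.6,-1,0,0,0,0],[0.6,-1,0,0,0,0],[0.6,-1,0,0,0,0]]'
python3 -m handwheel '[[0.6,-1,0,0,0,0],[0.6,-1,0,0,0,0],[0.4,-0.6,0,0,0,0],[0,0,0,0,0,0],[0,0,0,0,0,0]]'
python3 - <<'E'
from h import *
W=get_image('wrist');cv2.imwrite('pics/w2.png',W['image'][:,:,::-1])
h=W['image'].astype(int);m=(h[...,0]>1.9*h[...,1])&(h[...,0]>90)
n,l,st,ce=cv2.connectedComponentsWithStats(cv2.dilate(m.astype(np.uint8),np.ones((5,5))))
for i in range(1,n):
    if st[i,4]>150:
        x,y,w,hh=st[i,:4];u=x+w/2;v=y+hh/2;print(st[i],ce[i],atz(W,(u/560,v/420),.027))
for r in place_of('mark','wrist'):print(r['score'],np.array(r['point'])*[560,420],atz(W,r['point'],.027))
go((.555,.34,.33),-76)
E
```

```text
clock: 13.38
position: [0.4787, -0.2188, 0.3296]
ee_rot: [-2.944, -1.095, 0.002]
force: [0.1, 0.6, 0.7]
width: 1.0
gripper_force: 0.0
clock: 13.8
position: [0.4694, -0.1593, 0.33]
ee_rot: [-2.943, -1.097, 0.001]
force: [0.1, -0.1, 0.7]
width: 1.003
gripper_force: 0.0
[246  91  30  31 736] [260.53125    106.00679348] [ 0.51023341 -0.0854623   0.027     ]
0.86 [257.208 104.706] [ 0.5087176  -0.08031479  0.027     ]
clock 13.90 pos [ 0.4696 -0.1609  0.3302] yaw -49.26 shift [ 19.58 -16.19  -0.  ] turn [0.   0.01 6.68] F [-0.3 -0.6  0.4] w 1.002 g 0.0 j7 -0.59
```

```bash
python3 -m handwheel '[[0.6,-0.5,0,0,0,0],[1,-0.83,0,0,0,0],[1,-0.83,0,0,0,0],[1,-0.83,0,0,0,0],[1,-0.83,0,0,0,0],[1,-0.83,0,0,0,0],[1,-0.83,0,0,0,0],[1,-0.83,0,0,0,0]]'
python3 -m handwheel '[[1,-0.83,0,0,0,0],[1,-0.83,0,0,0,0],[1,-0.83,0,0,0,0],[1,-0.83,0,0,0,0],[1,-0.83,0,0,0,0],[1,-0.83,0,0,0,0],[1,-0.83,0,0,0,0],[1,-0.83,0,0,0,0]]'
python3 -m handwheel '[[1,-0.83,0,0,0,0],[1,-0.83,0,0,0,0],[1,-0.83,0,0,0,0],[0,0,0,0,0,1],[0,0,0,0,0,1],[0,0,0,0,0,1],[0,0,0,0,0,1],[0,0,0,0,0,1]]'
python3 -m handwheel '[[0,0,0,0,0,1],[0,0,0,0,0,0.7],[0,0,0,0,0,0],[0,0,0,0,0,0]]'
python3 - <<'E'
from h import *
W=get_image('wrist');cv2.imwrite('pics/w3.png',W['image'][:,:,::-1])
for r in place_of('meter','wrist')+place_of('stand','wrist'):print(r['score'],np.array(r['point'])*[560,420],atz(W,r['point'],.06))
h=cv2.cvtColor(W['image'],cv2.COLOR_RGB2HSV);m=((h[...,0]>14)&(h[...,0]<28)&(h[...,1]>200)).astype(np.uint8)
n,l,st,ce=cv2.connectedComponentsWithStats(m)
for i in range(1,n):
    if st[i,4]>100:print(st[i],ce[i],cv2.minAreaRect(np.argwhere(l==i)[:,::-1].astype(np.float32)))
go((.555,.34,.33),-76)
E
```

```text
clock: 14.57
position: [0.5028, 0.0348, 0.3302]
ee_rot: [2.946, 1.091, -0.001]
force: [0.6, 0.2, 0.1]
width: 1.0
gripper_force: 0.0
clock: 15.23
position: [0.5378, 0.2399, 0.33]
ee_rot: [2.945, 1.092, -0.001]
force: [0.3, -0.3, -0.2]
width: 0.998
gripper_force: 0.0
clock: 15.9
position: [0.5508, 0.3156, 0.3298]
ee_rot: [3.091, 0.558, -0.001]
force: [-0.2, 0.4, 0.4]
width: 0.997
gripper_force: 0.0
clock: 16.23
position: [0.5504, 0.316, 0.33]
ee_rot: [3.117, 0.383, -0.001]
force: [-0.2, -0.7, 0.2]
width: 0.996
gripper_force: 0.0
0.69 [268.184  73.71 ] [0.65852456 0.36117159 0.06      ]
0.65 [260.008 160.902] [0.55615121 0.34742388 0.06      ]
0.72 [261.128 156.912] [0.56138248 0.34718691 0.06      ]
[251  56  28  27 550] [264.77636364  68.68909091] ((264.765380859375, 69.02691650390625), (29.381441116333008, 21.049388885498047), 15.255120277404785)
[235 157  42  15 466] [256.94635193 164.03862661] ((255.78289794921875, 163.61502075195312), (41.172462463378906, 12.39358901977539), 3.6913859844207764)
[ 231  171   43   27 1042] [251.66698656 183.68042226] ((251.65847778320312, 183.647705078125), (42.32362365722656, 25.072450637817383), 3.1798300743103027)
clock 16.38 pos [0.55   0.3165 0.3303] yaw -75.96 shift [ 0.53 -1.08  0.02] turn [0.   0.   0.01] F [-0.6  0.5 -0.9] w 1.001 g 0.0 j7 -1.89
```

View pics/w3.png

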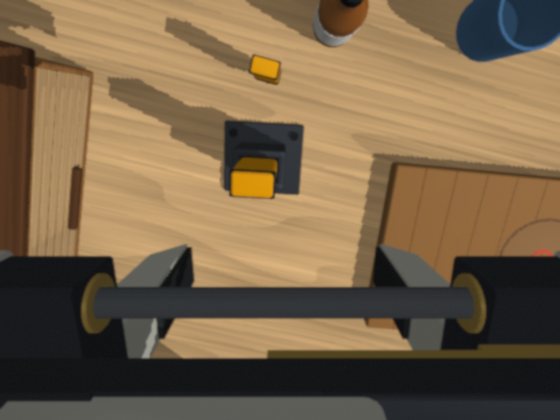

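Wrist view: the big meter's top is at (252,184) in the stand, turned about 3° clockwise. The small one is separate, at (265,69).

Run:
```python
from h import *
W=get_image('wrist')
h=cv2.cvtColor(W['image'],cv2.COLOR_RGB2HSV);m=((h[...,0]>14)&(h[...,0]<28)&(h[...,1]>200)).astype(np.uint8)
n,l,st,ce=cv2.connectedComponentsWithStats(m);i=[i for i in range(1,n) if abs(ce[i][1]-184)<5][0]
b=cv2.boxPoints(cv2.minAreaRect(np.argwhere(l==i)[:,::-1].astype(np.float32)))
Q=np.array([atz(W,((p[0]+.5)/560,(p[1]+.5)/420),.18) for p in b]);c=Q.mean(0);print(c)
for k in range(4):
    d=Q[(k+1)%4]-Q[k];print(np.linalg.norm(d).round(4),np.degrees(np.arctan2(d[1],d[0])).round(1))
r=place_of('stand','wrist')[0];
go((c[0],c[1],.136),-79)
```

```text
[0.5522175  0.34591194 0.18      ]
0.0238 8.6
0.0385 -79.1
0.0238 -169.4
0.0393 100.8
clock 16.48 pos [0.5498 0.3167 0.3305] yaw -75.98 shift [ 0.47 -1.39  9.72] turn [0.   0.   0.76] F [-0.9 -0.4 -0.5] w 0.995 g 0.0 j7 -1.89
```

```bash
python3 -m handwheel '[[0.25,-0.7,0.4,0,0,0.75],[0.22,-0.69,0.8,0,0,0],[0,0,0.8,0,0,0],[0,0,0.8,0,0,0],[0,0,0.7,0,0,0],[0,0,0,0,0,0],[0,0,0,0,0,0]]'
python3 - <<'E'
from h import *
W=get_image('wrist');cv2.imwrite('pics/w4.png',W['image'][:,:,::-1])
h=cv2.cvtColor(W['image'],cv2.COLOR_RGB2HSV);m=((h[...,0]>14)&(h[...,0]<28)&(h[...,1]>200)).astype(np.uint8)
n,l,st,ce=cv2.connectedComponentsWithStats(m)
for i in range(1,n):
    if st[i,4]<300:continue
    b=cv2.boxPoints(cv2.minAreaRect(np.argwhere(l==i)[:,::-1].astype(np.float32)))
    Q=np.array([atz(W,((p[0]+.5)/560,(p[1]+.5)/420),.18) for p in b]);c=Q.mean(0);print(st[i],c)
    for k in range(2):
        d=Q[(k+1)%4]-Q[k];print(np.linalg.norm(d).round(4),np.degrees(np.arctan2(d[1],d[0])).round(1))
go((.552,.346,.134),-79)
E
```

```text
clock: 17.07
position: [0.5525, 0.3459, 0.2602]
ee_rot: [3.126, 0.301, -0.002]
force: [-0.6, 0.1, 0.5]
width: 0.999
gripper_force: 0.0
[271  55  35  32 818] [0.650567  0.3621923 0.18     ]
0.0163 -2.4
0.0211 -90.1
[257 177  51  22 950] [0.57320677 0.35042198 0.18      ]
0.0356 -78.9
0.0154 -167.8
[ 256  201   54   31 1603] [0.55213334 0.3459302  0.18      ]
0.0385 -78.9
0.0232 -167.7
clock 17.12 pos [0.553  0.3462 0.2612] yaw -78.99 shift [-0.05 -0.    6.36] turn [-0.   -0.01  0.  ] F [ 0.2  1.  -0.4] w 1.002 g 0.0 j7 -1.97
```

```bash
python3 -m handwheel '[[-0.05,0,0.8,0,0,0],[0,0,0.9,0,0,0],[0,0,0.9,0,0,0],[0,0,0.9,0,0,0],[0,0,0.9,0,0,0],[0,0,0.9,0,0,0],[0,0,0.8,0,0,0],[0,0,0.26,0,0,0]]'
python3 -m handwheel '[[0,0,0,0,0,0],[0,0,0,0,0,0],[0,0,0,0,0,0],[0,0,0,0,0,0],[0,0,0,0,0,0],[0,0,0,0,0,0],[0,0,0,0,0,0],[0,0,0,0,0,0]]' 0.3 30
python3 -m handwheel '[[0,0,0,0,0,0],[0,0,0,0,0,0],[0,0,0,0,0,0],[0,0,0,0,0,0],[0,0,0,0,0,0]]' 0.3 30
python3 -c "
from h import *
go((.552,.346,.134),-79);print(observe()['ee_rot'],observe()['ft_torque'])"
```

```text
clock: 17.78
position: [0.5515, 0.3456, 0.1323]
ee_rot: [3.126, 0.301, -0.002]
force: [0.5, -0.3, -0.1]
width: 0.999
gripper_force: 0.0
clock: 18.45
position: [0.5519, 0.3459, 0.1335]
ee_rot: [-3.127, -0.301, -0.0]
force: [0.1, 0.2, 0.2]
width: 0.47
gripper_force: 0.0
clock: 18.87
position: [0.5519, 0.3459, 0.1335]
ee_rot: [-3.127, -0.301, -0.0]
force: [-0.4, -0.4, 2.7]
width: 0.46
gripper_force: 30.0
clock 18.87 pos [0.5519 0.3459 0.1335] yaw -79.00 shift [ 0.01 -0.   -0.03] turn [-0. -0. -0.] F [-0.4 -0.4  2.7] w 0.460 g 30.0 j7 -1.97
[-3.12702467e+00 -3.00982351e-01 -3.88062454e-04] [-0.03730141  0.13271388  0.01099836]
```

```bash
python3 -m handwheel '[[0,0,-0.3,0,0,0],[0,0,-0.6,0,0,0],[0,0,-0.6,0,0,0],[0,0,-0.6,0,0,0],[0,0,-0.6,0,0,0],[0,0,-0.6,0,0,0],[0,0,-0.6,0,0,0],[0,0,-0.6,0,0,0]]'
python3 -m handwheel '[[0,0,-0.6,0,0,0],[0,0,-0.6,0,0,0],[0,0,-0.6,0,0,0],[0,0,-0.5,0,0,0],[0,0,0,0,0,0]]'
python3 -c "
from h import *
go((.5102,-.0855,.2535),-79)
D=get_image('side');cv2.imwrite('pics/d2.png',cv2.resize(D['image'][60:270,120:400],(800,600))[:,:,::-1])"
```

```text
clock: 19.53
position: [0.5518, 0.3459, 0.2249]
ee_rot: [-3.127, -0.301, -0.001]
force: [-0.0, -0.0, -2.9]
width: 0.458
gripper_force: 30.0
clock: 19.95
position: [0.5527, 0.3465, 0.2721]
ee_rot: [-3.125, -0.301, -0.005]
force: [-0.2, 0.1, -0.9]
width: 0.454
gripper_force: 30.0
clock 19.95 pos [0.5527 0.3465 0.2721] yaw -79.01 shift [-6.21 20.8   0.88] turn [-0.02 -0.05 -0.  ] F [-0.2  0.1 -0.9] w 0.454 g 30.0 j7 -1.98
```

View pics/d2.png

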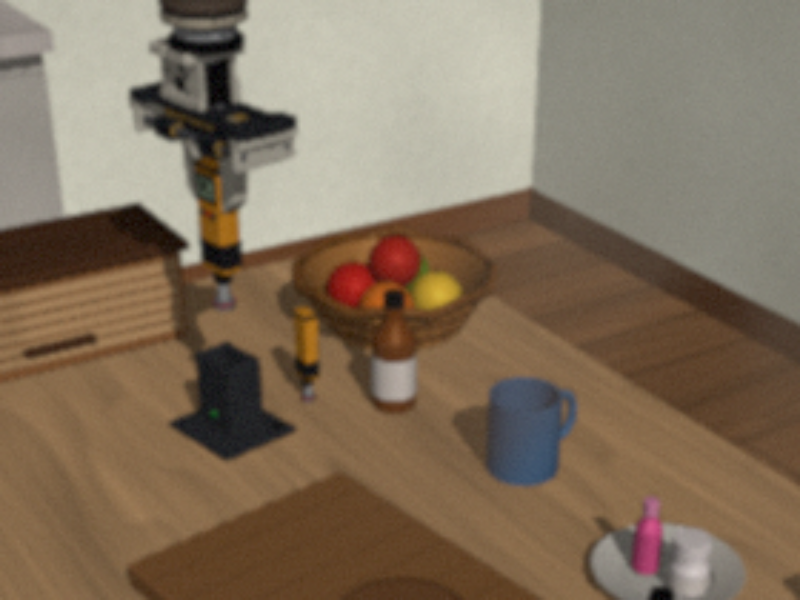

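The meter is out, upright in the gripper, with its head clear above the stand. Carry it to the mark.

```bash
python3 -m handwheel '[[-0.15,0.5,0,0,0,0],[-0.28,0.94,0,0,0,0],[-0.28,0.94,0,0,0,0],[-0.28,0.94,0,0,0,0],[-0.28,0.94,0,0,0,0],[-0.28,0.94,0,0,0,0],[-0.28,0.94,0,0,0,0],[-0.28,0.94,0,0,0,0]]'
python3 -m handwheel '[[-0.28,0.94,0,0,0,0],[-0.28,0.94,0,0,0,0],[-0.28,0.94,0,0,0,0],[-0.28,0.94,0,0,0,0],[-0.28,0.94,0,0,0,0],[-0.28,0.94,0,0,0,0],[-0.28,0.94,0,0,0,0],[-0.28,0.94,0,0,0,0]]'
python3 -m handwheel '[[-0.28,0.94,0,0,0,0],[-0.28,0.94,0,0,0,0],[-0.28,0.94,0,0,0,0],[-0.28,0.94,0,0,0,0],[-0.28,0.8,0,0,0,0],[-0.15,0.5,0,0,0,0],[0,0,0,0,0,0],[0,0,0,0,0,0]]'
python3 -c "
from h import *
go((.5102,-.0855,.18),-79)"
```

```text
clock: 20.67
position: [0.5365, 0.1967, 0.2683]
ee_rot: [3.126, 0.3, -0.003]
force: [0.1, -0.4, -1.9]
width: 0.452
gripper_force: 30.0
clock: 21.33
position: [0.5209, 0.0408, 0.2685]
ee_rot: [3.127, 0.3, -0.003]
force: [-0.4, -0.1, -1.9]
width: 0.454
gripper_force: 30.0
clock: 22.0
position: [0.5105, -0.0626, 0.269]
ee_rot: [-3.127, -0.299, 0.001]
force: [0.8, 0.7, -2.3]
width: 0.455
gripper_force: 30.0
clock 22.00 pos [ 0.5105 -0.0626  0.269 ] yaw -79.07 shift [-0.23  1.12  4.45] turn [-0.01  0.01 -0.02] F [ 0.8  0.7 -2.3] w 0.455 g 30.0 j7 -1.29
```

```bash
python3 -m handwheel '[[-0.12,0.56,0,0,0,0],[-0.11,0.56,0.4,0,0,0],[0,0,0.8,0,0,0],[0,0,0.8,0,0,0],[0,0,0.8,0,0,0],[0,0,0.8,0,0,0],[0,0,0.75,0,0,0],[0,0,0,0,0,0]]'
python3 -m handwheel '[[0,0,0,0,0,0],[0,0,0,0,0,0]]'
python3 - <<'E'
from h import *
go((.5102,-.0855,.148),-79)
P=[observe()['position']+np.array([0,0,-.1185])]
rs=[];ims=[]
for c in['scene','side']:
    I=get_image(c);u=proj(I,P[0]);print(c,'pred tip',np.round(u,1),'mark',np.round(proj(I,(.5102,-.0855,.027)),1))
    for l in('meter_tip','mark'):
        for r in place_of(l,c)[:2]:
            print(l,round(r['score'],2),np.round(np.array(r['point'])*[560,420],1))
    x,y=map(int,u);ims.append(cv2.resize(I['image'][y-60:y+40,x-50:x+50],(400,400),interpolation=2))
cv2.imwrite('pics/tip.png',np.hstack(ims)[:,:,::-1])
E
```

```text
clock: 22.67
position: [0.5091, -0.0847, 0.1796]
ee_rot: [-3.126, -0.303, 0.007]
force: [-0.3, -0.0, -1.2]
width: 0.454
gripper_force: 30.0
clock: 22.83
position: [0.5113, -0.0853, 0.1831]
ee_rot: [3.127, 0.302, 0.001]
force: [-0.1, -0.2, -1.8]
width: 0.454
gripper_force: 30.0
clock 22.83 pos [ 0.5113 -0.0853  0.1831] yaw -78.97 shift [-0.06 -0.    1.75] turn [ 0.   -0.01  0.01] F [-0.1 -0.2 -1.8] w 0.454 g 30.0 j7 -1.21
scene pred tip [242.7 212.4] mark [243.5 222. ]
meter_tip 0.38 [245.8 209. ]
meter_tip 0.37 [236.2 312.6]
mark 0.93 [246.1 221.1]
side pred tip [261.7 264.4] mark [261.4 276.4]
meter_tip 0.57 [228.7 201.6]
meter_tip 0.48 [260.8 261.7]
mark 0.78 [261.  274.6]
mark 0.57 [262.7 250.8]
```

View pics/tip.png

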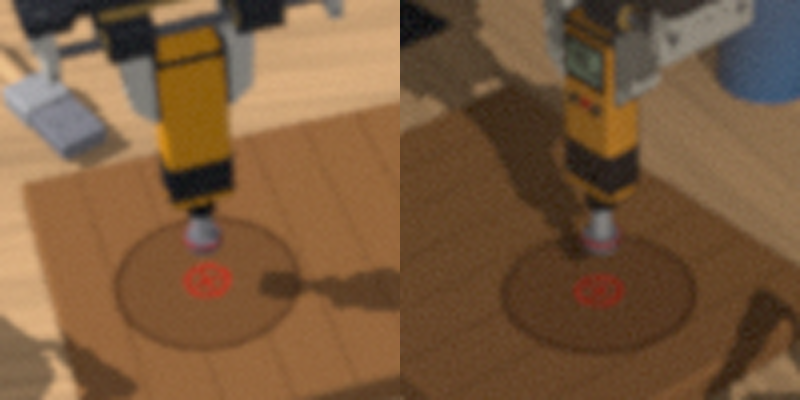

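The crops show the head straight above the red circle in both views, where predicted, so the meter hasn't slipped. Lower it.

```bash
python3 -m handwheel '[[-0.06,0,0.35,0,0,0],[0,0,0.4,0,0,0],[0,0,0.4,0,0,0],[0,0,0.3,0,0,0],[0,0,0.2,0,0,0],[0,0,0.1,0,0,0],[0,0,0,0,0,0],[0,0,0,0,0,0]]'
python3 -c "
from h import *
go((.5102,-.0855,.1405),-79)"
```

```text
clock: 23.8
position: [0.5096, -0.0857, 0.1473]
ee_rot: [3.127, 0.301, -0.0]
force: [-0.1, 0.0, -2.3]
width: 0.457
gripper_force: 30.0
clock 23.80 pos [ 0.5096 -0.0857  0.1473] yaw -79.01 shift [ 0.03 -0.01  0.34] turn [ 0.  0. -0.] F [-0.1  0.  -2.3] w 0.457 g 30.0 j7 -1.20
```

```bash
for i in 1; do python3 -m handwheel '[[0.03,0,0.05,0,0,0],[0,0,0.03,0,0,0],[0,0,0,0,0,0]]'; python3 -m handwheel '[[0,0,0.05,0,0,0],[0,0,0,0,0,0],[0,0,0,0,0,0]]'; python3 -m handwheel '[[0,0,0.05,0,0,0],[0,0,0,0,0,0],[0,0,0,0,0,0]]';python3 -m handwheel '[[0,0,0.05,0,0,0],[0,0,0,0,0,0],[0,0,0,0,0,0]]'; done; for i in 1 2 3 4 5;do python3 -c "
from h import *
get_image('side')
go((.5102,-.0855,.1405),-79)";done
```

```text
clock: 24.05
position: [0.5103, -0.0856, 0.1459]
ee_rot: [3.127, 0.301, 0.001]
force: [-1.5, 1.1, -0.4]
width: 0.453
gripper_force: 30.0
clock: 24.3
position: [0.5103, -0.0856, 0.1449]
ee_rot: [3.127, 0.301, 0.001]
force: [0.2, -0.8, -0.6]
width: 0.458
gripper_force: 30.0
clock: 24.55
position: [0.5103, -0.0856, 0.1438]
ee_rot: [3.127, 0.301, 0.001]
force: [0.4, 0.0, 0.1]
width: 0.453
gripper_force: 30.0
clock: 24.8
position: [0.5103, -0.0856, 0.1428]
ee_rot: [3.127, 0.301, 0.001]
force: [-0.1, 0.7, 0.9]
width: 0.457
gripper_force: 30.0
clock 24.85 pos [ 0.5103 -0.0856  0.1428] yaw -79.01 shift [-0.   -0.01  0.11] turn [ 0. -0. -0.] F [ 0.7  0.  -0. ] w 0.458 g 30.0 j7 -1.19
clock 24.90 pos [ 0.5103 -0.0856  0.1428] yaw -79.01 shift [-0.   -0.    0.12] turn [ 0. -0. -0.] F [ 0.6 -0.1  0.2] w 0.453 g 30.0 j7 -1.19
clock 24.95 pos [ 0.5103 -0.0856  0.1428] yaw -79.00 shift [-0.   -0.01  0.12] turn [ 0. -0. -0.] F [ 1.  -0.2  0.5] w 0.456 g 30.0 j7 -1.19
clock 25.00 pos [ 0.5103 -0.0856  0.1428] yaw -79.00 shift [-0.   -0.01  0.12] turn [ 0. -0. -0.] F [1.2 0.3 0.6] w 0.455 g 30.0 j7 -1.19
clock 25.05 pos [ 0.5103 -0.0856  0.1428] yaw -79.01 shift [-0.   -0.01  0.12] turn [ 0. -0. -0.] F [2.1 0.4 0.4] w 0.458 g 30.0 j7 -1.19
```

```bash
python3 -m handwheel '[[0,0,0.06,0,0,0],[0,0,0.055,0,0,0],[0,0,0,0,0,0],[0,0,0,0,0,0],[0,0,0,0,0,0],[0,0,0,0,0,0]]'
python3 - <<'E'
from h import *
F=[]
for i in range(12):
    D=get_image('scene');F.append(observe()['force'][2])
print('Fz',np.mean(F)); go((.5102,-.0855,.1405),-79)
I=get_image('side');f=cv2.resize(D['image'][130:330,80:360],(400,286));g=cv2.resize(I['image'][210:310,200:340],(400,286))
cv2.imwrite('pics/end.png',np.hstack([f,g])[:,:,::-1])
E
```

```text
clock: 25.55
position: [0.5103, -0.0856, 0.1405]
ee_rot: [3.127, 0.301, 0.0]
force: [0.6, -0.0, 0.9]
width: 0.457
gripper_force: 30.0
Fz 1.5287108793905284
clock 26.15 pos [ 0.5102 -0.0856  0.1405] yaw -79.01 shift [-0.   -0.01 -0.  ] turn [ 0. -0. -0.] F [ 2.2 -0.5  1.3] w 0.457 g 30.0 j7 -1.19
```

View pics/end.png

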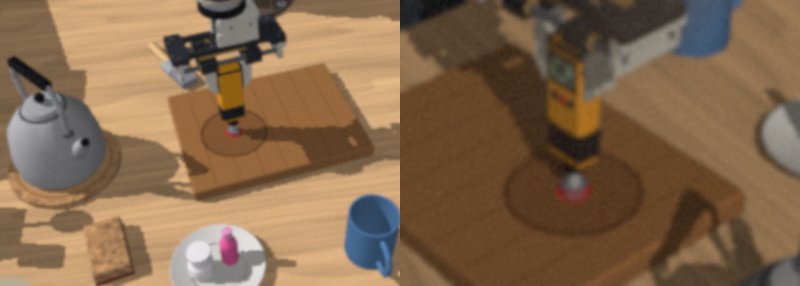

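The kettle stands on the trivet, and the head sits on the red circle with about 3 N of spring force, which is half in. Handing in.

```bash
python3 -c "
from cell import *
print(sign_off())"
```

```text
the job is handed in; nothing more can be done
None
```

The kettle stands upright and released on the cork trivet, and the arm is holding the larger yellow meter upright on the red circle with its head about half pushed in (about 3 N); I handed the job in at about 26 s, and no verdict came back.

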